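Raise the router cutter by one turn of the lift wheel

ROBOT

A 6-joint arm with a two-finger parallel gripper is mounted at the origin on the work surface. World frame = base frame: x ahead of the robot, y to its left, z up, the work surface at z = 0. Lengths are in m, angles in rad, forces in N, time in s.
With the tool pointing down it reaches from about 0.35 to 0.975 m from the base axis. Payload 7.1 kg.
Tool frame: the origin (TCP) lies midway between the tips of the shut fingers; the grasp point (between the pads) lies 19 mm behind it; z points along the fingers, x is the direction in which the jaws open and shut, and the axes are right-handed (so a half turn about z gives the same grasp; the last joint's range is limited). The gripper opens to 88 mm and grips with 3 to 60 N. Pads are 20 mm wide; open, the fingers measure 115 mm over their backs; the gripper's body (75 mm by 178 mm) begins 61 mm behind the grasp point.
Start: joints at [1.301, 0.423, 1.63, -0, 1.089, -0.019], TCP at [0.155, 0.605, 0.223] pointing down, gripper open.
Joint ranges: [-3, 3], [-0.9, 2.11], [0.09, 2.58], [-1.31, 4.45], [0.11, 2.69], [-2.54, 2.54]. Speed limits (rad/s): [2.39, 2.39, 3.01, 3.14, 3.14, 3.14].

INTERFACE

Orientations are given as a unit quaternion [w, x, y, z].
In Python, from station import move_pose, movel, movej, command_gripper, wait, inverse_kinematics, read_camera, camera_info, MotionError, job_done, get_time, get_joint_pos, get_qvel, get_effort, get_tcp_pos, get_ee_rot, get_ft_force, get_ft_torque, get_grip_width gives the robot as it stands. Calls block until the motion is done:
- move_pose(position, orientation): joint-space move of the TCP to a pose.
- movel(position, frame=None, v=0.15, until_force=None): straight line of the TCP; frame=None keeps the orientation; v is the mean speed in m/s. With until_force (N) it stops when the force on the tool has changed by that much, and returns True; else False.
- movej(angles): joint-space move.
- command_gripper(opening): opening from 0.0 (shut) to 1.0 (fully open); the grip force is fixed at half the most; returns when the fingers have stopped.
- wait(seconds).
- inverse_kinematics(position, orientation): joint angles nearest the present ones, or None.
- read_camera(name): name is "scene" or "top" or "wrist"; returns the picture (420x560x3 uint8, red, green, blue); there is no depth.
- camera_info(name): a dict with "intrinsics" (3x3 intrinsics, pixels), "T" (4x4, takes a point from camera to world coordinates); the wrist camera has in their place "tool_from_camera" (4x4, takes a point from camera to tool coordinates, whose origin is the TCP and whose axes are the tool frame's). Camera axes: x right, y up, looking along -z (the intrinsics and any distortion apply to the point x, -y, -z); pixel columns grow to the right and rows downward; lengths in m; the calibration is good to about 2 mm. A picture is of the moment at which its call begins: read the wrist's pose just before it. camera_info takes no time and is no camera call.
A pose or a line that the arm cannot do raises MotionError and nothing moves.
- job_done(): hands the job in, once; it reports no verdict.
Readings, each from a call of its own:
- get_time(): time.
- get_joint_pos(): joint angles.
- get_qvel(): joint speeds.
- get_effort(): joint torques, N m.
- get_tcp_pos(): TCP position.
- get_ee_rot(): TCP orientation.
- get_ft_force(): force on the tool from outside, world axes, zero at the start.
- get_ft_torque(): the same for the moment, N m.
- get_grip_width(): opening from 0.0 (shut) to 1.0 (fully open).
Only numpy, scipy, OpenCV 4.12 (cv2) and the standard library are available. Lean on these libraries where they do the work, as an engineer would, in place of code of your own. Each camera call takes 0.05 s, during which the arm holds its last target. There are 200 camera calls.

TASK

Raise the router cutter by one pitch: push the lock lever, which leans towards the robot, right over to the far side to free the lift, then push the hand wheel by its upright handle clockwise (seen from above) through exactly one full turn, so that the handle stands where it began, and then push the lock lever right back over to its locked side. Only push, gently and with the fingertips or the outside of the fingers: do not grip the lever or the wheel, do not turn the wheel while it is locked, and leave everything else on the bench where it is.

Things in the scene. Friction and masses are not known exactly. Their poses are not given: they have to be found in the camera images.
- router_plate: fixed router lift plate, aluminium on plywood, 240 (x) x 440 (y) x 20 mm high, lying on the bench; origin at the centre of its underside; its y axis runs along its long side. The hand wheel's centre stands 115 mm from the plate's centre along y to one side and the lock lever 115 mm to the other (which is which varies). The small steel router cutter stands in the middle, less than 35 mm above the plate, and rises 4 mm for each clockwise turn of the wheel
- handwheel (a joint): angle of the hand wheel in rad, growing clockwise seen from above, 6.283 more after one full turn. It starts anywhere from 0.2 to 5.8 (free to turn from 0 to 19). It turns about a vertical axis with light friction (2 to 4 N at the handle, more when pushed faster; it does not coast) and stays where it is left
- handwheel_handle (a point): top of the wheel's upright handle, on the handle's axis (132 mm above the bench). The handle is a plain wooden grip, round, 24 mm in diameter and 55 mm tall, standing on the rim over a spoke, 65 mm from the wheel's axis; it turns round with the wheel but not about itself
- handwheel_hub (a point): the centre of the hand wheel, on its axis, at the top of the hub (77 mm above the bench). Light black plastic wheel (about 0.2 kg) with three spokes and a 12 mm round rim of 65 mm radius (to the middle of the rim) whose top is 73 mm above the bench: the fingers can go round above the rim, between 75 and 130 mm high, with nothing but the handle in their way
- lock_lever (a joint): angle of the lock lever in rad: 0 = locked, leaning 0.5 rad towards the robot; 1.0 = free, leaning 0.5 rad away from the robot. Rigid stops at both ends; it stays where it is left (dry friction, about 1 N at the knob)
- lock_lever_tip (a point): centre of the lock lever's wooden ball knob, 26 mm in diameter, at the end of an 80 mm steel rod 10 mm thick; 112 mm above the bench at both ends of its swing and 122 mm in the middle
- lock_lever_base: the lever's fixed block, 70 x 50 x 25 mm, on the plate; origin at the centre of its underside (20 mm above the bench). The lever pivots 22 mm above this origin about the block's y axis; at joint value a the knob's centre is 80 mm x sin(a - 0.5) along the block's x axis (x points away from the robot)
- setup_block: loose brass block 20 x 40 x 32 mm standing on the plate on the robot's side of the cutter, origin under its centre; leave alone
- collet_nut: loose dark steel ring nut, 32 mm across, 18 mm high, on the plate beyond the cutter, origin under its centre; leave alone
- wrench: loose steel wrench, 170 mm long, flat on the bench near the robot; origin under its middle; leave alone
- glue_bottle: loose white bottle, 56 mm in diameter, 170 mm tall, standing to the left of the plate, origin under its centre; leave alone
- bench_plane: loose small blue hand plane, 170 x 50 x 60 mm, to the right of the plate; origin under its centre; leave alone
- chisel: loose wooden-handled driver, 220 mm long, lying on the bench near the robot, to its left; origin under its middle; leave alone
- offcut: loose wooden offcut 50 x 120 x 28 mm lying beyond the plate; origin under its centre; leave alone

How it is judged:
By the outcome, as a careful person would: the job done as asked, in the order asked, and still so for the second after the job is handed in, with the robot touching nothing.
It also fails if it takes over 64 s, if anything falls off the work surface, if the arm or the gripper's body presses on something with over 40 N, if the wrist force passes 120 N, or if a joint passes its speed limit or range.

## Working session

There is one attempt and no reset: what is moved stays moved. The work goes in short steps, each a Python script; the robot and the scene stay as the last script left them, time stands still between calls to the robot, and variables do not carry over. Pictures are saved under pics/ and viewed, about 8 in all and at most 12, crops included, and the job is handed in when it is done.

```bash
ls; mkdir -p pics; python3 - <<'E'
from station import *
import cv2
for n in("top","scene"):
    im=read_camera(n); cv2.imwrite(f"pics/{n}1.png",im[:,:,::-1]); c=camera_info(n); print(n,c)
print(camera_info("wrist"),get_time(),get_ee_rot())
E
```

```text
pics
top {'intrinsics': array([[517.49573433,   0.        , 280.40514352],
       [  0.        , 517.49573433, 215.07353772],
       [  0.        ,   0.        ,   1.        ]]), 'T': array([[ 0.00143425,  0.97721043, -0.21226803,  0.23280552],
       [-0.99998987,  0.00230707,  0.00386425, -0.00673864],
       [ 0.0042659 ,  0.21226034,  0.97720384,  1.40201046],
       [ 0.        ,  0.        ,  0.        ,  1.        ]])}
scene {'intrinsics': array([[524.50482025,   0.        , 276.72091196],
       [  0.        , 524.50482025, 207.17648613],
       [  0.        ,   0.        ,   1.        ]]), 'T': array([[-0.67305485, -0.62820042,  0.39033499,  1.02373403],
       [ 0.73957225, -0.57558105,  0.34891166,  0.42011288],
       [ 0.00548297,  0.52351761,  0.85199721,  1.18682175],
       [ 0.        ,  0.        ,  0.        ,  1.        ]])}
{'intrinsics': array([[294.78478817,   0.        , 279.93469098],
       [  0.        , 294.78478817, 215.91225275],
       [  0.        ,   0.        ,   1.        ]]), 'tool_from_camera': array([[ 9.99999780e-01, -6.63290574e-04, -1.38264178e-05,
        -3.97850746e-04],
       [-6.36743787e-04, -9.53708084e-01, -3.00733245e-01,
        -8.28960579e-02],
       [ 1.86287160e-04,  3.00733188e-01, -9.53708297e-01,
        -1.60440584e-01],
       [ 0.00000000e+00,  0.00000000e+00,  0.00000000e+00,
         1.00000000e+00]])} 0.1 [ 4.04662273e-04  7.89983744e-01  6.13127414e-01 -5.43063131e-04]
```

View pics/top1.png

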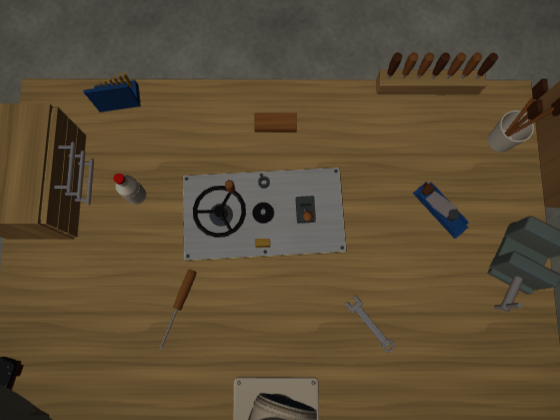

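View pics/scene1.png

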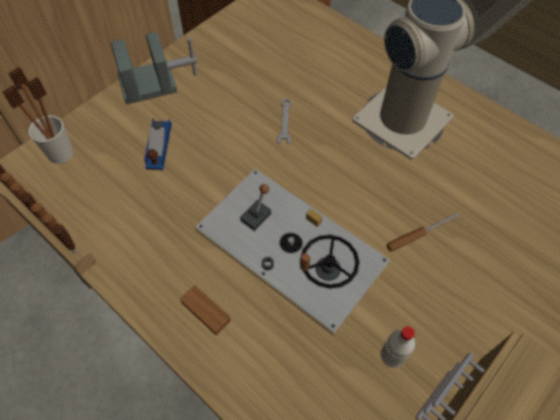

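The top view shows the wheel at (219,211), with its handle on the far side at (229,186). The lever knob is at (307,217), and the plate spans columns 183–345. The scene view shows the handle at (305,262) and the knob at (264,188).

```bash
cat > h.py <<'E'
import numpy as np, cv2
from station import *
def ray(n,uv):
    c=camera_info(n);K=c["intrinsics"];T=c["T"]
    d=np.linalg.inv(K)@[uv[0],uv[1],1]; d=T[:3,:3]@[d[0],-d[1],-d[2]]
    return T[:3,3],d/np.linalg.norm(d)
def plane(n,uv,z):
    o,d=ray(n,uv); return o+d*(z-o[2])/d[2]
def tri(rs):
    A=sum(np.eye(3)-np.outer(d,d) for o,d in rs); b=sum((np.eye(3)-np.outer(d,d))@o for o,d in rs)
    p=np.linalg.solve(A,b); return p,[np.linalg.norm(np.cross(p-o,d)) for o,d in rs]
def blob(im,mask,box):
    m=np.zeros_like(mask); x0,y0,x1,y1=box; m[y0:y1,x0:x1]=mask[y0:y1,x0:x1]
    n,l,s,c=cv2.connectedComponentsWithStats(m); 
    if n<2: return None
    i=1+np.argmax(s[1:,4]); return c[i],s[i],l==i
def orange(im):
    h=cv2.cvtColor(im,cv2.COLOR_RGB2HSV); return cv2.inRange(h,(3,100,50),(17,255,255))
E
python3 - <<'E'
from h import *
t=cv2.imread("pics/top1.png")[:,:,::-1].copy(); s=cv2.imread("pics/scene1.png")[:,:,::-1].copy()
g=cv2.inRange(cv2.cvtColor(t,cv2.COLOR_RGB2HSV),(0,0,95),(180,50,255))
c,st,l=blob(t,g,(170,155,360,275)); hull=cv2.convexHull(np.argwhere(l)[:,::-1].astype(np.int32))
P=np.array([plane("top",p[0],.02)[:2] for p in hull],np.float32); r=cv2.minAreaRect(P);print(st,"plate",r)
k=cv2.inRange(t,(0,0,0),(45,45,45)); c,st,l=blob(t,k,(188,180,250,240))
hull=cv2.convexHull(np.argwhere(l)[:,::-1].astype(np.int32))
P=np.array([plane("top",p[0],.067)[:2] for p in hull],np.float32);print(st,"wheel",cv2.minEnclosingCircle(P),cv2.fitEllipse(P))
for nm,bt,bs in(("handle",(215,170,240,200),(295,248,315,275)),("knob",(298,207,316,225),(255,180,274,196))):
    a=blob(t,orange(t),bt); b=blob(s,orange(s),bs); print(nm,a[0],a[1],b[0],b[1]); print(tri([ray("top",a[0]),ray("scene",b[0])]), plane("top",a[0],.112),plane("scene",b[0],.112))
A=np.hstack([cv2.resize(t[150:280,170:360],None,fx=4,fy=4),])
cv2.imwrite("pics/c1.png",A[:,:,::-1])
B=cv2.resize(s[165:305,200:360],None,fx=4,fy=4,interpolation=cv2.INTER_CUBIC);cv2.imwrite("pics/c2.png",B[:,:,::-1])
E
```

```text
[ 183  167  163   93 9691] plate ((0.5401954054832458, 0.03581932187080383), (0.23667563498020172, 0.43473020195961), 3.316847324371338)
[ 193  184   53   53 1074] wheel ((0.5404749512672424, 0.14929772913455963), 0.07547228038311005) ((0.5360726118087769, 0.14965148270130157), (0.13784515857696533, 0.14478817582130432), 66.97447967529297)
handle [228.51515152 185.27272727] [225 180   8  12  66] [304.80672269 261.38655462] [301 253   9  18 119]
(array([0.59286428, 0.12255602, 0.1072715 ]), [np.float64(0.00020343445329056692), np.float64(0.00020343445329065764)]) [0.59144838 0.12225989 0.112     ] [0.59484586 0.12367979 0.112     ]
knob [307.04347826 215.89855072] [303 211   9  10  69] [263.95918367 188.32653061] [261 185   7   8  49]
(array([ 0.5114938 , -0.08014176,  0.11064277]), [np.float64(0.0003221578234913782), np.float64(0.00032215782349141)]) [ 0.51102838 -0.07978809  0.112     ] [ 0.51227748 -0.07980789  0.112     ]
```

View pics/c1.png

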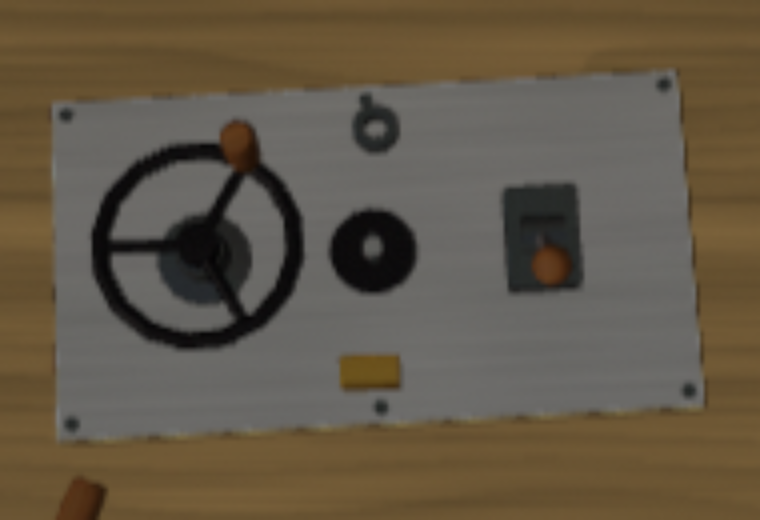

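```bash
python3 - <<'E'
from h import *
Q=[0,1,0,0]; u=np.array([.998,.058,0])
k=np.array([.5115,-.080,0])
command_gripper(0.0)
a=k-u*.065; a[2]=.2
move_pose(a,Q); print(get_time(),get_tcp_pos())
a[2]=.100; movel(a,v=.15); print(get_time(),get_ft_force(),get_tcp_pos())
r=movel(a+u*.15,v=.05,until_force=6); print(r,get_time(),get_tcp_pos(),get_ft_force())
p=np.array(get_tcp_pos()); movel(p-u*.03,v=.1)
im=read_camera("top"); cv2.imwrite("pics/t2.png",cv2.resize(im[140:290,160:360],None,fx=4,fy=4)[:,:,::-1]); print(get_time())
E
```

```text
4.0833 [ 0.44687846 -0.08329568  0.20003058]
4.9 [ 0.01393044 -0.23961756  0.59161323] [ 0.44709866 -0.08373799  0.10040289]
True 7.0 [ 0.56424625 -0.07668137  0.09923078] [-0.28863896  0.09836175  0.34351716]
7.4917
```

View pics/t2.png

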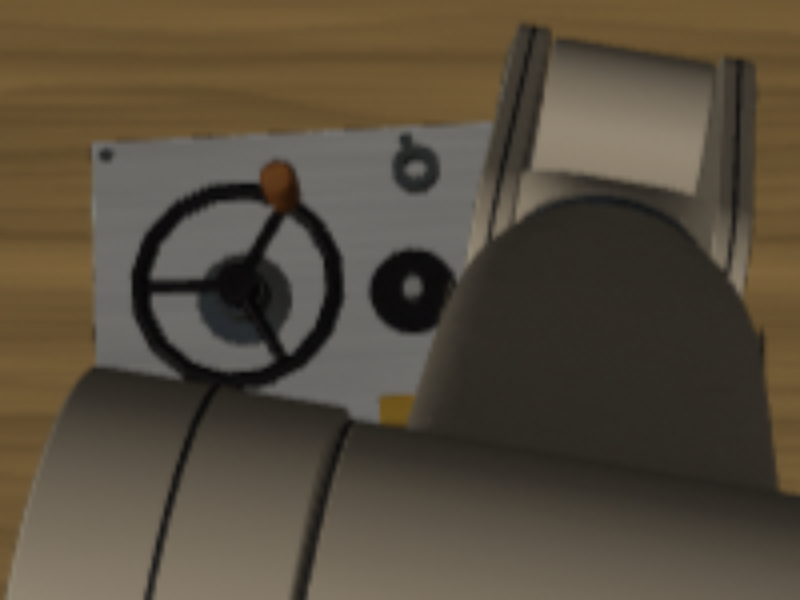

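The arm hides the lever in this view, but the wheel is unmoved (handle at (280,185) in the crop). Next I'll go to the wheel and check the knob from there before pushing.

```bash
python3 - <<'E'
from h import *
Q=[0,1,0,0]; C=np.array([.5335,.1503]); h=np.array([.593,.1226])-C; ph=np.arctan2(h[1],h[0])
def P(a,z=.097): return np.array([C[0]+.065*np.cos(a),C[1]+.065*np.sin(a),z])
p=np.array(get_tcp_pos()); p[2]=.2; movel(p,v=.2)
move_pose(P(ph+np.radians(45),.2),Q)
for n,bx in(("top",(290,185,325,225)),("scene",(225,175,285,235))):
    im=read_camera(n); b=blob(im,orange(im),bx); print(n,None if b is None else (b[0],b[1],plane(n,b[0],.112))); cv2.imwrite(f"pics/{n}3.png",im[:,:,::-1])
movel(P(ph+np.radians(45)),v=.15); wait(.2)
f0=np.array(get_ft_force()); print(get_time(),f0)
for d in range(42,10,-3):
    r=movel(P(ph+np.radians(d)),v=.03,until_force=1.5)
    if r: break
q=np.array(get_tcp_pos()); print(d,r,q,get_ft_force(),get_time(),"rad",np.hypot(*(q[:2]-C)),"lag",np.degrees(np.arctan2(q[1]-C[1],q[0]-C[0])-ph))
E
```

```text
top (array([305.375 , 188.1875]), array([301, 185,  10,   8,  64], dtype=int32), array([ 0.58417374, -0.07617596,  0.112     ]))
scene (array([244.56923077, 208.98461538]), array([241, 205,   9,   9,  65], dtype=int32), array([ 0.5871907 , -0.07349861,  0.112     ]))
10.2833 [0.15016494 0.99817054 0.60675163]
18 True [0.59761308 0.14235529 0.09663747] [ 0.65757687  0.15219646 -0.80189404] 12.625 rad 0.06460344570289077 lag 17.900235919820002
```

View pics/scene3.png

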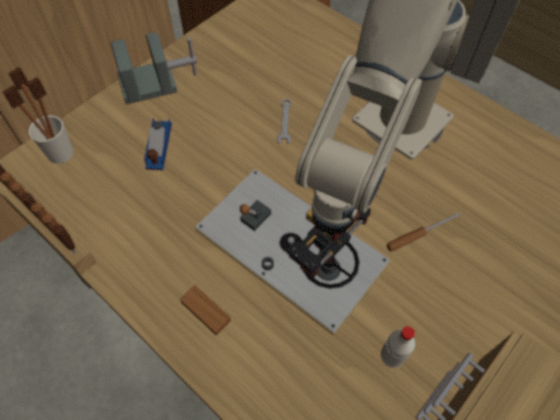

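The lever is free: the knob is at (244,209) in the scene view, about 75 mm further over, and the fingers met the stop. The fingers have now touched the wheel handle. I'll go round, stop slightly short, and compare the handle's position with the first pictures.

```bash
python3 - <<'E'
from h import *
Q=[0,1,0,0]; C=np.array([.5335,.1503]); h=np.array([.593,.1226])-C; ph=np.arctan2(h[1],h[0])
def P(a,z=.097): return np.array([C[0]+.065*np.cos(a),C[1]+.065*np.sin(a),z])
fs=[]
for d in np.arange(5,-338,-12.5):
    movel(P(ph+np.radians(d)),v=.06); fs.append(np.linalg.norm(get_ft_force()))
    if d<-330: break
movel(P(ph+np.radians(21.5-360)),v=.04); q=np.array(get_tcp_pos())
print(get_time(),np.round(fs,1),q,get_ft_force())
movel(P(ph+np.radians(36)),v=.1); movel(P(ph+np.radians(36),.2),v=.2)
def mv(): move_pose([.44,.02,.27],Q)
mv()
for n,b,r in(("top",(215,170,240,200),"pics/top1.png"),("scene",(295,240,325,280),"pics/scene1.png")):
    im=read_camera(n); cv2.imwrite(f"pics/{n}4.png",im[:,:,::-1]); i0=cv2.imread(r)[:,:,::-1].copy()
    for i in(i0,im):
        x=blob(i,orange(i),b); print(n,None if x is None else(x[0],x[1],plane(n,x[0],.107)))
print(get_time())
t=cv2.imread("pics/top4.png");s=cv2.imread("pics/scene4.png")
cv2.imwrite("pics/m4.png",np.hstack([cv2.resize(t[150:280,180:310],(390,390)),cv2.resize(s[180:310,250:380],(390,390))]))
E
```

```text
23.6833 [0.9 0.8 1.2 0.8 1.4 0.6 0.7 0.5 0.5 0.8 1.  0.7 0.9 0.3 0.8 0.7 0.4 0.4
 0.3 0.2 0.2 0.9 0.8 0.8 1.1 1.  0.7 0.8] [0.59854051 0.14601956 0.09706814] [ 0.31015049 -0.116977    0.12594221]
top (array([228.51515152, 185.27272727]), array([225, 180,   8,  12,  66], dtype=int32), array([0.59283846, 0.12275988, 0.107     ]))
top None
scene (array([304.80672269, 261.38655462]), array([301, 253,   9,  18, 119], dtype=int32), array([0.5928507 , 0.12230081, 0.107     ]))
scene (array([305.2295082 , 262.24590164]), array([301, 254,   9,  18, 122], dtype=int32), array([0.5938359 , 0.12441422, 0.107     ]))
25.6583
```

View pics/m4.png

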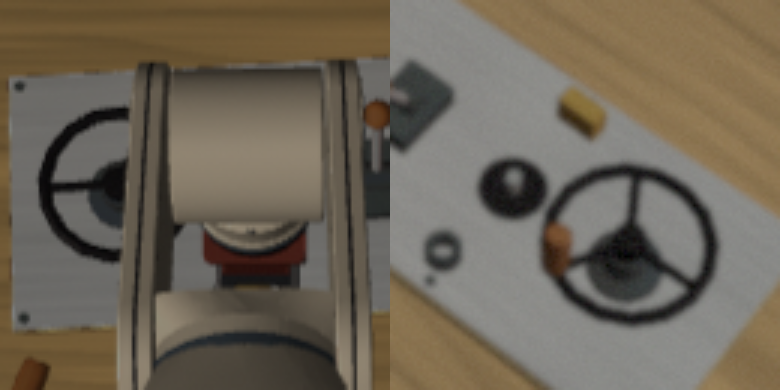

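The handle has gone round and stands about 2 mm (2°) short, at (305.2,262.2) in the scene view against (304.8,261.4) at the start. I'll nudge it the rest of the way and re-measure from both cameras with the arm out of the way.

```bash
python3 - <<'E'
from h import *
Q=[0,1,0,0]; C=np.array([.5335,.1503]); h=np.array([.593,.1226])-C; ph=np.arctan2(h[1],h[0])
def P(a,z=.097): return np.array([C[0]+.065*np.cos(a),C[1]+.065*np.sin(a),z])
move_pose(P(ph+np.radians(36),.2),Q); movel(P(ph+np.radians(36)),v=.15)
movel(P(ph+np.radians(23)),v=.08); movel(P(ph+np.radians(19.4)),v=.03); print(get_tcp_pos(),P(ph+np.radians(19.4)))
movel(P(ph+np.radians(36)),v=.1); movel(P(ph+np.radians(36),.2),v=.2)
move_pose([.66,-.07,.2],Q)
for n,b,r in(("top",(215,170,240,200),"pics/top1.png"),("scene",(295,240,325,280),"pics/scene1.png")):
    im=read_camera(n); cv2.imwrite(f"pics/{n}5.png",im[:,:,::-1]); i0=cv2.imread(r)[:,:,::-1].copy()
    for i in(i0,im):
        x=blob(i,orange(i),b); print(n,None if x is None else(x[0],x[1],plane(n,x[0],.107)))
print(get_time())
E
```

```text
[0.59818431 0.14388357 0.09702558] [0.59819374 0.14399758 0.097     ]
top (array([228.51515152, 185.27272727]), array([225, 180,   8,  12,  66], dtype=int32), array([0.59283846, 0.12275988, 0.107     ]))
top (array([228.52238806, 185.37313433]), array([225, 180,   8,  13,  67], dtype=int32), array([0.59256882, 0.122735  , 0.107     ]))
scene (array([304.80672269, 261.38655462]), array([301, 253,   9,  18, 119], dtype=int32), array([0.5928507 , 0.12230081, 0.107     ]))
scene (array([304.66115702, 261.45454545]), array([301, 253,   9,  18, 121], dtype=int32), array([0.59320343, 0.12216789, 0.107     ]))
30.0583
```

The handle now matches the start picture to 0.15 px. Now the lever goes back.

```bash
python3 - <<'E'
from h import *
Q=[0,1,0,0]; u=np.array([.998,.058,0])
a=np.array([.655,-.072,.1]); movel(a,v=.15)
r=movel(a-u*.18,v=.05,until_force=6); print(r,get_time(),get_tcp_pos())
p=np.array(get_tcp_pos()); movel(p+u*.03,v=.1); p=p+u*.03; p[2]=.22; movel(p,v=.2)
move_pose([.25,.45,.25],Q)
i={}
for n in("top","scene"): i[n]=read_camera(n); cv2.imwrite(f"pics/{n}6.png",i[n][:,:,::-1])
for n,b in(("top",(215,170,240,200)),("scene",(295,240,325,280)),("top",(290,205,325,228)),("scene",(250,175,280,200))):
    x=blob(i[n],orange(i[n]),b); print(n,x[0],x[1])
print(get_time())
cv2.imwrite("pics/top6b.png",np.hstack([i["top"][100:360,100:480],i["scene"][80:340,130:510]])[:,:,::-1])
E
```

```text
True 33.15 [ 0.53181177 -0.07929591  0.10020087]
top [228.52941176 185.29411765] [225 180   8  13  68]
scene [304.75213675 261.35042735] [301 253   9  18 117]
top [307.04347826 216.89855072] [303 212   9  10  69]
scene [264.6        188.07272727] [261 184   8   9  55]
36.65
```

View pics/top6b.png

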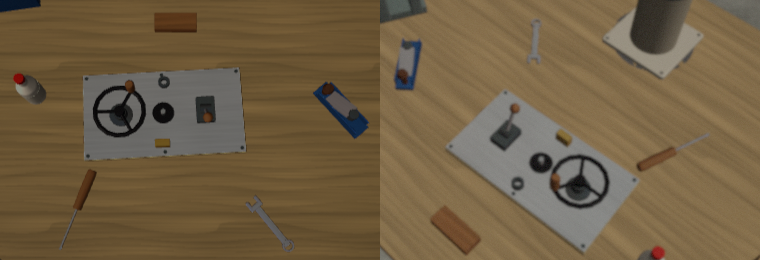

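```bash
python3 -c "
from station import *
job_done(); print(get_time())"
```

```text
the job is handed in; nothing more can be done
the job is handed in; nothing more can be done
```

The job is done and handed in; my last clock reading before that was 36.7 s.

- **Unlocking:** I pushed the lever over with shut fingers until it met the far stop (6 N trigger). The scene camera put the knob about 75 mm over, against 77 mm nominal.
- **Wheel:** I pushed the handle once round clockwise. It first stood about 2 mm short, so I nudged it on. In the last pictures it matched its starting position to about 0.1 px in both cameras.
- **Locking:** I pushed the lever back until it met the near stop. The knob's final position was within 1 px of the start in both views, in the top view about 1 px further towards the robot.
- **Other things:** By eye in the last picture, the loose items stood where they began. The robot was clear and touching nothing.

Three checks were weak or did not agree:
- **First contact:** the force trigger on the handle came about 2° later than expected. I therefore set the final angle from the images instead.
- **Lever travel:** fingertip positions at the two stops imply about 85 mm of lever travel, using a 13.5 mm finger half-thickness. The fingers are probably nearer 9 mm.
- **Cutter rise:** I did not measure the 4 mm rise separately.

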